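# Crank the cam clamp shut on the bearing

## Task

Two identical hand-cranked cam clamps are bolted to the bench, and in one of them a ball bearing lies loose in front of the V block. Turn that clamp's crank counter-clockwise (seen from above) until the flat on the cam's nose rests squarely against the follower and the bearing has been pushed home into the V, then let go of the crank. Leave the crank of the empty clamp alone.

Things in the scene. Friction and masses are not known exactly. Their poses are not given: they have to be found in the camera images.
- loaded_knob (a point): Centre of the crank's grip on the clamp with the bearing: an upright black round handle, 26 mm thick and 46 mm tall, its centre 82 mm above the bench. It spins freely on its pin, so a gripper holding it need not turn with the crank. The crank arm's top face is 28 mm below this point; crank radius 60 mm. The rest of the clamp stays below 58 mm over the bench.
- loaded_axis (a point): Point on the upright camshaft axis of that clamp, 82 mm above the bench; fixed. Its x axis is the follower's travel, from cam to bearing and V block; z is up. The clamp's grey plate, 220 x 100 x 12 mm, reaches from 42 mm behind to 178 mm ahead of the axis along x. Cam: steel, base circle 18 mm in radius, nose with a flat 18 mm wide, 32 mm from the axis.
- loaded_crank (a joint): Angle (rad) of crank and cam, growing counter-clockwise from above; starts at -2.3 to -1.4, stops at -2.6 and 0.75. At 0 the nose flat meets the follower squarely and the crank arm points along +y of loaded_axis. The spring resists the rise with about 5 N at the grip; let go within 0.2 of 0 the cam stays on its flat, let go 0.5 short of 0 it springs back.
- loaded_follower (a joint): Travel (m) of that clamp's spring-loaded, flat-footed sliding follower: 0 on the low round part of the cam, 0.014 with the nose flat against its foot. Its sprung brass pad then presses the bearing into the V with some 3 to 7 N.
- bearing_center (a point): Centre of the steel ball bearing, 52 mm in diameter and 18 mm high, that lies flat and loose on the clamp's plate between the follower's pad and the V block. It starts 113 to 117 mm ahead of the camshaft axis; fully in the V its centre is 122 to 127 mm ahead of it. The follower pushes it; it need not be touched.
- spare_knob (a point): Centre of the crank's grip on the other, empty clamp (same make and sizes). Leave it as it is.
Not all that is in view belongs to the job. What is shaped like the part that bears bearing_center but purple or yellow is not meant.

How it is judged:
By the outcome, as a careful person would: the job done as asked, in the order asked, and still so for the second after the job is handed in, with the robot touching nothing.
It also fails if it takes over 38 s, if anything falls off the work surface, if the arm or the gripper's body presses on something with over 40 N, if the wrist force passes 120 N, or if a joint passes its speed limit or range.

## Robot

A 6-joint arm with a two-finger parallel gripper is mounted at the origin on a cart in front of the work surface, level with it; the furniture and walls round the work are solid. World frame = base frame: x ahead of the robot, y to its left, z up, the work surface at z = 0. Lengths are in mm, angles in rad, forces in N, time in s.
With the tool pointing down it reaches from about 275 to 750 mm from the base axis. Payload 10.2 kg.
Tool frame: the origin (TCP) lies between the finger pads; the fingertips stand 17 mm ahead of it and the grasp point (between the pads) lies 2 mm behind it; z points along the fingers, y is the line along which they close (so a half turn about z gives the same grasp; the last joint's range is limited). The gripper opens to 85 mm and grips with 20 to 120 N. Pads are 22 mm wide; open, the fingers measure 114 mm over their backs; the gripper's body (76 mm by 85 mm) begins 54 mm behind the grasp point. The pads swing forward as they close: fully open they stand 13 mm farther back than shut.
Start: joints at [1.042, 0.313, 1.498, -0, 1.331, -0.223], TCP at [158.067, 500.646, 248.294] pointing down, gripper open.
Joint ranges: [-2.94, 2.94], [-0.97, 2.17], [0.19, 2.56], [-1.23, 4.37], [0.02, 3.11], [-2.88, 2.88]. Speed limits (rad/s): [2.39, 2.39, 3.01, 3.14, 3.14, 3.14].

## Interface

Orientations are given as a unit quaternion [w, x, y, z].
In Python, from rig import * gives the robot as it stands.
- The arm moves only by the tool step_arm, never from a script. Its argument "commands" is text: rows parted by semicolons, each of 7 numbers parted by spaces: the opening, from 0 (shut) to 1 (fully open), then the shift along the tool's x, y, z in cm, then the turn, a rotation vector about the tool's x, y, z in rad. In form: hand x y z rx ry rz; .... A call has 1 to 20 rows; each row is the pose to reach, as a shift and turn from the pose commanded when the call began, along the tool's axes at that moment; what a row does not reach only later rows make up. A row lasts 1/12 s, in which the tool goes at most 41.7 mm and 7.16 degrees, less where a joint would pass 70% of its speed; a pose out of reach is approached as far as the arm can. A call with a gripper value outside its range is refused whole. The fingers move at their own pace and stop on an object; "newtons" is the grip in N (left out, the last holds). Time passes only in rows, so rows that repeat a pose let the fingers close. It gives the time, the measured TCP pose, the force, the opening and the grip force at its end, in the units of the state.
- sense(): the state, without advancing time (a new reading comes with each control period).
- capture(name): name is "scene" or "top"; returns the picture (480x640x3 uint8, red, green, blue); there is no depth.
- camera_model(name): a dict with "mtx" (3x3 intrinsics, pixels), "eye" and "rotation" of the camera in the world. Camera axes: x right, y down, z forward; pixel columns grow to the right and rows downward; lengths in mm; the calibration is good to about 2 mm. A picture is of the moment at which its call begins. camera_model takes no time and is no camera call.
- finish_job(): hands the job in; it is judged then, once.
Trained networks look in the newest picture that a camera, given by its name, has taken for a name from the list of things; names that differ only in an ending like _2 or _b are one class to them, and where a whole thing is asked for, a point or a joint stands for the part that bears it (a point fixed in the world has none). Each returns a list of dicts, best first, with "score" (0 to 1); they miss things now and then, are a little off and sometimes report something else, mostly with a low value. They report only what shows in the picture. A call takes as long as a camera call. They do not tell look-alikes from the thing itself.
- search_frame(camera, label): "rect" ([centre column, centre row, width, height] in pixels, round what is visible of it).
- trace(camera, label): "mask" (480x640 bool, what is visible of it) and "rect" ([centre column, centre row, width, height] in pixels, round what is visible of it).
- spot_point(camera, label): "xy" ([column, row] in pixels: a listed point, or the origin of a listed thing).
The state is a dict: "time_s": time; "joints": joint angles; "dq": joint speeds; "tau": joint torques, N m; "eef_pos": TCP position; "ee_rot": TCP orientation; "force": force on the tool from outside, world axes, zero at the start; "wrist_torque": the same for the moment, N m; "grip_width": opening from 0.0 (shut) to 1.0 (fully open); "grip_force": force on a finger pad.
Only numpy, scipy, OpenCV 4.12 (cv2) and the standard library are available. Lean on these libraries where they do the work, as an engineer would, in place of code of your own. Each camera call takes 0.05 s, during which the arm holds its last target. There are 200 camera calls.

## Working session

There is one attempt and no reset: what is moved stays moved. The work goes in short steps, Python scripts to look and compute and a tool call to move; the robot and the scene stay as the last step left them, time stands still between calls to the robot, and variables do not carry over. Pictures are saved under pics/ and viewed, at most 10 in all, crops included, and the job is handed in when it is done.

Besides the shell and the picture viewer there is one more tool, called as name(argument=value, ...) on one line, values as JSON. step_arm: Moves the arm, as the interface text tells. Its arguments: {"type":"object","properties":{"commands":{"type":"string"},"newtons":{"type":"number"}},"required":["commands"]}

```bash
mkdir -p pics
cat > h.py <<'E'
from rig import *
import numpy as np, cv2
def ray(cam,xy,z):
    m=camera_model(cam);d=np.linalg.inv(np.array(m["mtx"]))@[xy[0],xy[1],1];d=np.array(m["rotation"])@d
    e=np.array(m["eye"]);return e+d*(z-e[2])/d[2]
E
python3 - <<'E'
from h import *
for c in("scene","top"):
    cv2.imwrite(f"pics/{c}0.png",capture(c)[:,:,::-1])
    m=camera_model(c);print(c,np.round(m["eye"]),np.round(m["rotation"],2).tolist(),m["mtx"][0][0])
    for l,z in(("loaded_knob",82),("loaded_axis",82),("bearing_center",21),("spare_knob",82)):
        for r in spot_point(c,l)[:3]:print(l,round(r["score"],2),np.round(r["xy"]),np.round(ray(c,r["xy"],z)))
s=sense();print(s)
E
```

```text
scene [ -24. -154.  881.] [-0.28, 0.79, -0.52, 0.17] 460.49738741345095Traceback (most recent call last):
  File "<stdin>", line 6, in <module>
  File "h.py", line 4, in ray
    m=camera_model(cam);d=np.linalg.inv(np.array(m["mtx"]))@[xy[0],xy[1],1];d=np.array(m["rotation"])@d
                                                                              ~~~~~~~~~~~~~~~~~~~~~~~^~
ValueError: matmul: Input operand 1 has a mismatch in its core dimension 0, with gufunc signature (n?,k),(k,m?)->(n?,m?) (size 3 is different from 4)
```

View pics/scene0.png

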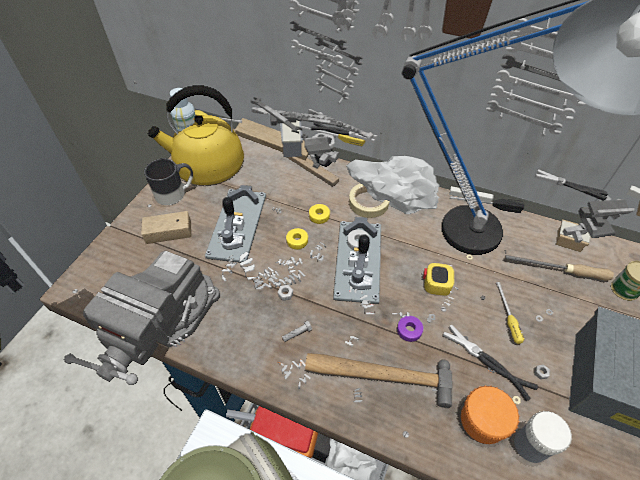

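The scene picture shows two clamps, at about (237,225) and (358,262). The right one seems to hold a ring near (360,235). The camera rotation is a quaternion, so I'll fix the helper.

```bash
cat > h.py <<'E'
from rig import *
import numpy as np, cv2
from scipy.spatial.transform import Rotation as R
def rot(q): return R.from_quat(np.roll(q,-1)).as_matrix()
def ray(cam,xy,z):
    m=camera_model(cam);d=rot(m["rotation"])@np.linalg.inv(np.array(m["mtx"]))@[xy[0],xy[1],1]
    e=np.array(m["eye"]);return e+d*(z-e[2])/d[2]
E
python3 - <<'E'
from h import *
for c in("scene","top"):
    im=capture(c)
    if c=="top": cv2.imwrite(f"pics/{c}0.png",im[:,:,::-1])
    m=camera_model(c);print(c,np.round(m["eye"]),np.round(m["rotation"],2).tolist(),m["mtx"][0][0])
    for l,z in(("loaded_knob",82),("loaded_axis",82),("bearing_center",21),("spare_knob",82)):
        for r in spot_point(c,l)[:3]:print(l,round(r["score"],2),np.round(r["xy"]),np.round(ray(c,r["xy"],z)))
s=sense();print(s)
E
```

```text
scene [ -24. -154.  881.] [-0.28, 0.79, -0.52, 0.17] 460.49738741345095
loaded_knob 0.66 [362. 242.] [577.   5.  82.]
loaded_axis 0.62 [358. 268.] [508. -11.  82.]
bearing_center 0.76 [316. 215.] [655. 151.  21.]
bearing_center 0.76 [301. 237.] [578. 157.  21.]
bearing_center 0.68 [358. 241.] [619.  26.  21.]
spare_knob 0.75 [225. 204.] [555. 338.  82.]
top [452. 113. 943.] [-0.04, 0.71, -0.7, 0.06] 436.39811373391643
loaded_knob 0.56 [362. 240.] [579.  -3.  82.]
loaded_axis 0.83 [368. 272.] [514. -13.  82.]
bearing_center 0.81 [344. 223.] [623.  28.  21.]
bearing_center 0.74 [285. 200.] [673. 155.  21.]
bearing_center 0.73 [276. 246.] [572. 173.  21.]
spare_knob 0.59 [192. 248.] [560. 333.  82.]
{'time_s': 0.6, 'joints': array([ 1.04158710e+00,  3.12909839e-01,  1.49771392e+00, -2.04339437e-05,
        1.33104139e+00, -2.23405979e-01]), 'dq': array([-8.35876587e-04,  1.24447628e-03, -1.26733906e-03, -5.51229897e-05,
       -1.20203083e-03,  4.48095702e-04]), 'tau': array([ 2.20802303e-04, -4.12031257e+01, -2.59833097e+01, -1.20227310e-04,
        4.93526077e-04, -2.69234619e-05]), 'eef_pos': array([158.07053133, 500.62857955, 248.283894  ]), 'ee_rot': array([-4.08942288e-06,  1.52304145e-01,  9.88333671e-01, -3.73559992e-05]), 'force': array([ 0.3765606 ,  0.50550361, -0.25602625]), 'wrist_torque': array([-0.01982065, -0.02135636, -0.01395002]), 'grip_force': 0.0, 'grip_width': 0.9993062476916933}
```

View pics/top0.png

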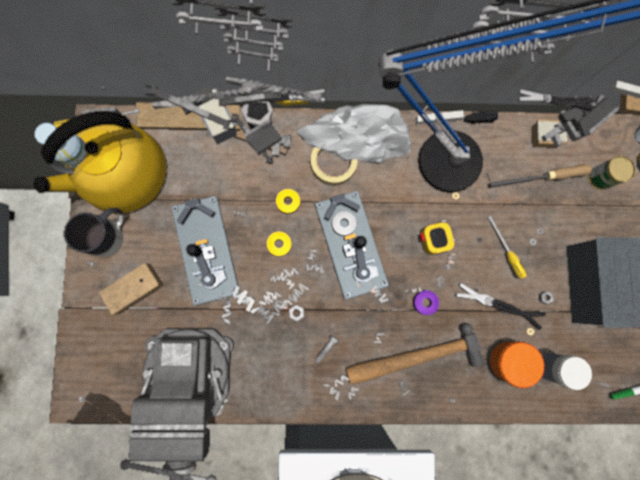

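The top picture shows the loaded clamp on the right: the ring sits at (344,223), the knob at (361,242) and the shaft at about (364,272). The left clamp is empty. Next I'll refine the axis and heading from the plate outline, triangulated across both cameras.

Run:
```python
from h import *
from scipy.optimize import least_squares
def proj(c,P):
    m=camera_model(c);p=(np.array(P)-m["eye"])@rot(m["rotation"]);p=p@np.array(m["mtx"]).T;return p[:,:2]/p[:,2:]
ims={c:capture(c) for c in("top","scene")}
obs={c:{l:max(spot_point(c,l),key=lambda r:r["score"])["xy"] for l in("loaded_axis","loaded_knob")} for c in ims}
cent={"top":(344,223),"scene":(358,241)}
for c in ims: obs[c]["bearing_center"]=min(spot_point(c,"bearing_center"),key=lambda r:np.hypot(*(np.array(r["xy"])-cent[c])))["xy"]
print(obs)
for c in ims:
  for r in trace(c,"loaded_knob")[:2]:
    print(c,"knob",r["score"],np.round(r["rect"]),np.argwhere(r["mask"]).mean(0)[::-1])
# plate colour segmentation
for c,b in(("top",(305,180,400,310)),("scene",(325,205,395,315))):
    im=ims[c];hsv=cv2.cvtColor(im,cv2.COLOR_RGB2HSV).astype(int)
    m=((im[:,:,2].astype(int)>=im[:,:,0]-2)&(im.max(2)>60)).astype(np.uint8)
    k=np.zeros_like(m);k[b[1]:b[3],b[0]:b[2]]=1;m*=k
    m=cv2.morphologyEx(m,cv2.MORPH_OPEN,np.ones((3,3),np.uint8))
    n,l,st,_=cv2.connectedComponentsWithStats(m);i=1+st[1:,4].argmax()
    h=cv2.convexHull(np.argwhere(l==i)[:,::-1].astype(np.int32))
    q=cv2.approxPolyDP(h,6,True)[:,0];print(c,q.tolist())
    z=cv2.resize(im[b[1]:b[3],b[0]:b[2]],None,fx=4,fy=4,interpolation=cv2.INTER_CUBIC)
    cv2.polylines(z,[((q-[b[0],b[1]])*4+2).astype(np.int32)],True,(255,0,0),1)
    ims[c]=z
a,b=ims["top"],ims["scene"];H=max(a.shape[0],b.shape[0])
pad=lambda x:np.pad(x,((0,H-x.shape[0]),(0,0),(0,0)))
cv2.imwrite("pics/zoom.png",np.hstack([pad(a),pad(b)])[:,:,::-1])
# fit axis x,y,heading,crank to points
def mod(p):
    x,y,t,q,d=p;u=np.array([np.cos(t),np.sin(t)]);a=t+np.pi/2+q
    return {"loaded_axis":[x,y,82],"loaded_knob":[x+60*np.cos(a),y+60*np.sin(a),82],"bearing_center":[x+d*u[0],y+d*u[1],21]}
f=lambda p:np.concatenate([(proj(c,[v])[0]-obs[c][l]) for c in obs for l,v in mod(p).items()]+[[(p[4]-115)/2]])
s=least_squares(f,[511,-12,.34,-1.7,115]);print(np.round(s.x,3),np.round(s.fun,1))
```

```text
{'top': {'loaded_axis': [365.7, 273.2], 'loaded_knob': [359.5, 236.1], 'bearing_center': [344.2, 223.4]}, 'scene': {'loaded_axis': [365.1, 241.4], 'loaded_knob': [364.4, 240.5], 'bearing_center': [354.0, 238.5]}}
top knob 0.83 [366. 258.  24.  48.] [361.95635674 262.15939279]
scene knob 0.65 [359. 262.  20.  57.] [360.61777778 265.90222222]
top [[387, 286], [344, 298], [316, 202], [358, 193]]
scene [[380, 224], [378, 302], [334, 299], [340, 222], [363, 217]]
[ 5.29248e+02 -9.64900e+00  4.18000e-01 -1.77800e+00  1.07899e+02] [-0.1 -8.6 -0.3 -0.8 -3.2 -2.2 -3.9 18.6  0.6 -2.4  2.3 -0.9 -3.6]
```

View pics/zoom.png

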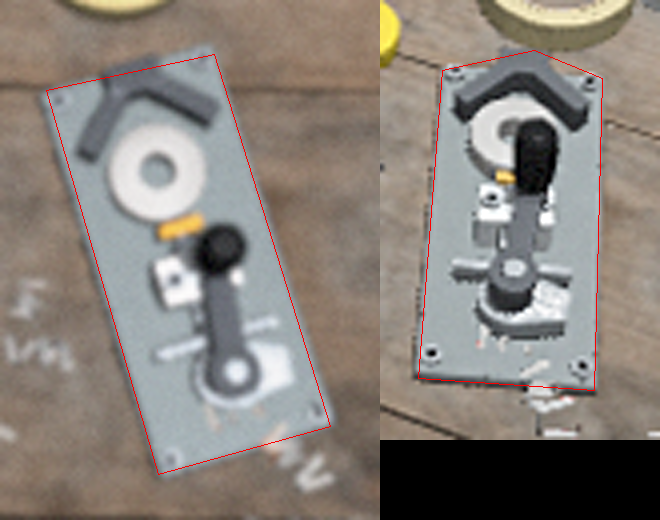

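The left zoom (top camera) shows the knob at (360.5,242), the hub at (364,273) and the ring at (344,223). The plate outline fits well in both views. Now I'll fit all of these together.

Run:
```python
from h import *
from scipy.optimize import least_squares
def proj(c,P):
    m=camera_model(c);p=(np.array(P)-m["eye"])@rot(m["rotation"]);p=p@np.array(m["mtx"]).T;return p[:,:2]/p[:,2:]
def P(p):
    x,y,t,q,d=p;u=np.array([np.cos(t),np.sin(t)]);v=np.array([-u[1],u[0]]);o=np.array([x,y]);a=t+np.pi/2+q
    k=lambda w,z:[*w,z]
    C=[k(o-42*u-50*v,12),k(o-42*u+50*v,12),k(o+178*u+50*v,12),k(o+178*u-50*v,12)]
    return C+[k(o,57),k(o+60*np.array([np.cos(a),np.sin(a)]),83),k(o+d*u,30)]
ob={"top":[[387.2,286.5],[344.5,298.5],[316.5,202.5],[358.5,193.5],[364,273],[360.5,242.2],[344.2,223]],
"scene":[[378.7,301.5],[334.5,299],[340.5,222.5],[380.5,224.5],[358.3,272],[364,243.8],[358,237.5]]}
for cs in(("top",),("scene",),("top","scene")):
    s=least_squares(lambda p:np.concatenate([(proj(c,P(p))-ob[c]).ravel() for c in cs]),[511,-12,.34,-1.7,115],loss="soft_l1")
    print(cs,np.round(s.x,3));
    for c in cs:print(np.round(proj(c,P(s.x))-ob[c],1).tolist())
x,y,t,q,d=s.x
for a in(q,0):
    b=t+np.pi/2+a;print("knob",a,x+60*np.cos(b),y+60*np.sin(b))
print(rot(sense()["ee_rot"]).round(3).tolist())
```

```text
('top',) [ 5.14349e+02 -8.65000e+00  2.91000e-01 -1.71100e+00  1.13363e+02]
[[1.5, 0.3], [-0.6, 1.5], [-1.6, -0.1], [0.1, -3.3], [-0.5, -0.0], [0.0, 0.1], [1.9, -0.3]]
('scene',) [ 5.12632e+02 -1.10140e+01  3.15000e-01 -1.71300e+00  1.17352e+02]
[[0.9, 0.8], [-1.3, -0.3], [-0.9, -1.1], [-0.1, -0.5], [0.0, 0.8], [0.0, -0.1], [1.5, 0.0]]
('top', 'scene') [ 5.13745e+02 -9.56600e+00  3.02000e-01 -1.71300e+00  1.14954e+02]
[[2.0, 0.3], [0.1, 2.0], [-1.9, 0.6], [-0.4, -3.0], [-0.1, 0.3], [0.2, 0.5], [1.6, -0.5]]
[[0.1, 0.4], [-1.9, -1.2], [-0.3, -1.8], [0.4, -0.7], [-0.4, 0.1], [-0.1, -0.6], [1.7, 0.4]]
knob -1.712600385799264 572.980146329514 -0.0133629236307371
knob 0 495.9174529242091 47.72459060193118
[[-0.954, 0.301, 0.0], [0.301, 0.954, -0.0], [-0.0, 0.0, -1.0]]
```

Fit: axis at (513.7,-9.6), heading 0.30 rad, crank at about -1.71, knob at about (573,0). I'll move above the knob with the fingers turned to close roughly along the middle of the arc.

step_arm(commands="1 -54.6 -35.2 6 0 0 1.715;1 -54.6 -35.2 6 0 0 1.715;1 -54.6 -35.2 6 0 0 1.715;1 -54.6 -35.2 6 0 0 1.715;1 -54.6 -35.2 6 0 0 1.715;1 -54.6 -35.2 6 0 0 1.715;1 -54.6 -35.2 6 0 0 1.715;1 -54.6 -35.2 6 0 0 1.715;1 -54.6 -35.2 6 0 0 1.715;1 -54.6 -35.2 6 0 0 1.715;1 -54.6 -35.2 6 0 0 1.715;1 -54.6 -35.2 6 0 0 1.715;1 -54.6 -35.2 6 0 0 1.715;1 -54.6 -35.2 6 0 0 1.715;1 -54.6 -35.2 6 0 0 1.715;1 -54.6 -35.2 6 0 0 1.715;1 -54.6 -35.2 6 0 0 1.715;1 -54.6 -35.2 6 0 0 1.715;1 -54.6 -35.2 6 0 0 1.715;1 -54.6 -35.2 6 0 0 1.715")

```text
time_s: 2.77
eef_pos: [572.3, 1.6, 188.6]
ee_rot: [-0.0, 0.847, 0.532, 0.0]
force: [-1.1, 0.2, -0.7]
grip_width: 0.995
grip_force: 0.0
```

Run:
```python
from h import *
s=sense();print(s["time_s"],s["eef_pos"],s["joints"].round(2),rot(s["ee_rot"]).round(3).tolist())
cv2.imwrite("pics/s1.png",capture("scene")[120:400,200:540,::-1].repeat(2,0).repeat(2,1))
```

```text
2.7667 [572.29723002   1.55175291 188.57649233] [-0.2   0.47  1.44  0.    1.24  0.25] [[0.434, 0.901, 0.0], [0.901, -0.434, 0.0], [0.0, -0.0, -1.0]]
```

View pics/s1.png

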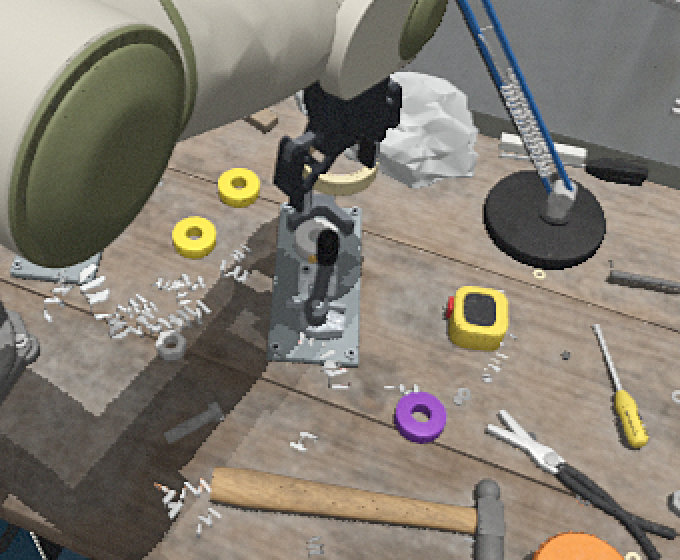

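The open gripper hangs straight above the loaded knob at about (325,245) in the crop. Next I'll descend and close.

step_arm(commands="1 -0.1 0.1 3.5 0 0 0;1 -0.1 0.1 7 0 0 0;1 -0.1 0.1 9 0 0 0;1 -0.1 0.1 10.2 0 0 0;1 -0.1 0.1 10.2 0 0 0;1 -0.1 0.1 10.2 0 0 0;0.5 -0.1 0.1 10.2 0 0 0;0.4 -0.1 0.1 10.2 0 0 0;0.4 -0.1 0.1 10.2 0 0 0;0.4 -0.1 0.1 10.2 0 0 0;0 -0.1 0.1 10.2 0 0 0;0 -0.1 0.1 10.2 0 0 0;0 -0.1 0.1 10.2 0 0 0;0 -0.1 0.1 10.2 0 0 0;0 -0.1 0.1 10.2 0 0 0;0 -0.1 0.1 10.2 0 0 0", newtons=35)

```text
time_s: 4.15
eef_pos: [573.6, -0.8, 86.9]
ee_rot: [0.0, 0.847, 0.531, 0.0]
force: [-0.4, -0.1, 5.7]
grip_width: 0.284
grip_force: 34.5
```

Run:
```python
from h import *
s=sense();print(s["eef_pos"],s["force"],s["wrist_torque"],s["grip_width"]*85,s["grip_force"])
Rm=rot(s["ee_rot"]);c=np.array([513.7,-9.6]);
a0=0.302+np.pi/2-1.713;p0=c+60*np.array([np.cos(a0),np.sin(a0)])
for q in np.arange(-1.713,0.01,.1713):
    a=0.302+np.pi/2+q;p=c+60*np.array([np.cos(a),np.sin(a)])-p0
    print(round(q,2),np.round((Rm.T@[*p,0])[:2]/10,2))
```

```text
[573.60464035  -0.81995554  86.86495996] [-0.43194835 -0.07318453  5.7098725 ] [ 0.05024445  0.02151839 -0.0081286 ] 24.14258943766262 34.451168328523636
-1.71 [0. 0.]
-1.54 [ 0.79 -0.66]
-1.37 [ 1.45 -1.44]
-1.2 [ 1.97 -2.32]
-1.03 [ 2.34 -3.28]
-0.86 [ 2.53 -4.29]
-0.69 [ 2.55 -5.32]
-0.51 [ 2.39 -6.33]
-0.34 [ 2.07 -7.31]
-0.17 [ 1.58 -8.21]
0.0 [ 0.95 -9.02]
```

The grip is good: 24 mm opening at 34 N. I'll crank about half the arc and check the force.

step_arm(commands="0 0.4 -0.3 0 0 0 0;0 0.8 -0.65 0 0 0 0;0 1.15 -1.05 0 0 0 0;0 1.45 -1.45 0 0 0 0;0 1.75 -1.9 0 0 0 0;0 1.97 -2.32 0 0 0 0;0 2.2 -2.8 0 0 0 0;0 2.34 -3.28 0 0 0 0;0 2.45 -3.8 0 0 0 0;0 2.53 -4.3 0 0 0 0;0 2.53 -4.3 0 0 0 0")

```text
time_s: 5.07
eef_pos: [545.2, 39.5, 86.8]
ee_rot: [0.001, 0.847, 0.532, -0.001]
force: [-2.6, -9.8, 6.3]
grip_width: 0.284
grip_force: 34.5
```

Run:
```python
from h import *
s=sense();print(s["eef_pos"],rot(s["ee_rot"]).T@s["force"],s["wrist_torque"],s["grip_width"]*85,s["grip_force"])
for n in("top","scene"): cv2.imwrite(f"pics/{n}2.png",capture(n)[160:340,260:460,::-1].repeat(3,0).repeat(3,1))
```

```text
[545.22452742  39.4888243   86.80433321] [-9.99117874  1.95870267 -6.29424113] [-1.62832613  0.31034316  0.00834843] 24.135996650711444 34.474231749773026
```

View pics/scene2.png

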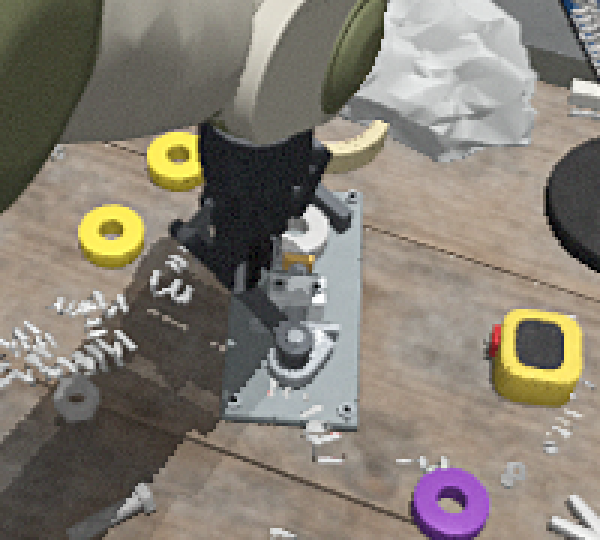

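The crank is following, and the radial force is only 10 N. I'll continue to 0 with a slightly smaller radius.

step_arm(commands="0 -0.08 -0.5 0 0 0 0;0 -0.08 -1 0 0 0 0;0 -0.15 -1.5 0 0 0 0;0 -0.24 -2.03 0 0 0 0;0 -0.4 -2.5 0 0 0 0;0 -0.56 -3 0 0 0 0;0 -0.8 -3.45 0 0 0 0;0 -1.05 -3.9 0 0 0 0;0 -1.35 -4.3 0 0 0 0;0 -1.7 -4.75 0 0 0 0;0 -1.7 -4.75 0 0 0 0;0 -1.7 -4.75 0 0 0 0")

```text
time_s: 6.17
eef_pos: [496.2, 44.7, 86.9]
ee_rot: [0.002, 0.847, 0.531, 0.001]
force: [2.8, -8.1, 2.2]
grip_width: 0.285
grip_force: 34.4
```

Run:
```python
from h import *
s=sense();print(s["eef_pos"],rot(s["ee_rot"]).T@s["force"],s["wrist_torque"],s["grip_width"]*85,s["grip_force"])
for n in("scene",): cv2.imwrite(f"pics/{n}3.png",capture(n)[160:340,260:460,::-1].repeat(3,0).repeat(3,1))
```

```text
[496.22460111  44.73490992  86.85977494] [-6.08502185  6.00780501 -2.13909957] [-1.2986315  -0.44417576 -0.0702509 ] 24.259771421665466 34.39858686178923
```

View pics/scene3.png

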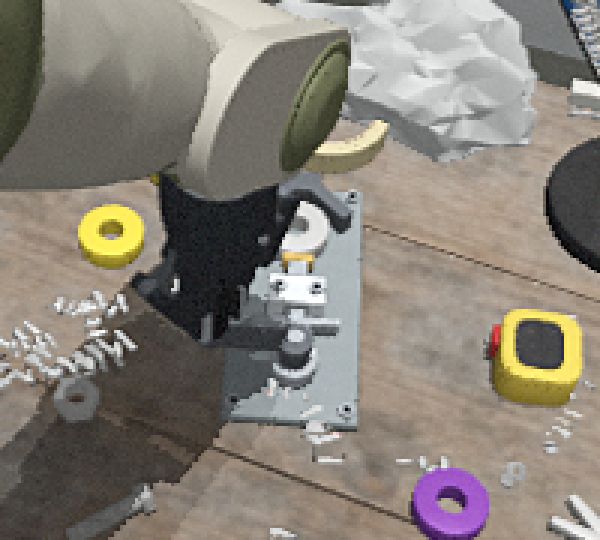

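The nose is on the foot and the arm points square to the travel, at about +0.01 rad. I'll release, lift away and check.

step_arm(commands="0.5 0 0 0 0 0 0;1 0 0 0 0 0 0;1 0 0 0 0 0 0;1 0 0 0 0 0 0;1 0 0 0 0 0 0;1 0 0 0 0 0 0;1 0 0 0 0 0 0;1 0 0 0 0 0 0;1 0 0 -2 0 0 0;1 0 0 -5 0 0 0;1 0 0 -9 0 0 0;1 0 0 -13 0 0 0;1 -6 0 -16 0 0 0;1 -10 0 -16 0 0 0;1 -14 0 -16 0 0 0;1 -18 0 -16 0 0 0;1 -18 0 -16 0 0 0;1 -18 0 -16 0 0 0")

```text
time_s: 7.72
eef_pos: [415.8, -118.7, 246.6]
ee_rot: [0.0, 0.848, 0.53, -0.0]
force: [0.5, 0.5, -0.3]
grip_width: 1.001
grip_force: 0.0
```

Run:
```python
from h import *
s=sense();print(s["time_s"],s["eef_pos"],s["force"],s["grip_width"])
a=capture("top")[160:320,270:420,::-1].repeat(3,0).repeat(3,1);b=capture("scene")[200:360,290:400,::-1].repeat(3,0).repeat(3,1)
cv2.imwrite("pics/f4.png",np.hstack([a,b]))
```

```text
7.7167 [ 415.82473662 -118.71860299  246.57117689] [ 0.50183748  0.5151141  -0.30658338] 1.0013228733009676
```

View pics/f4.png

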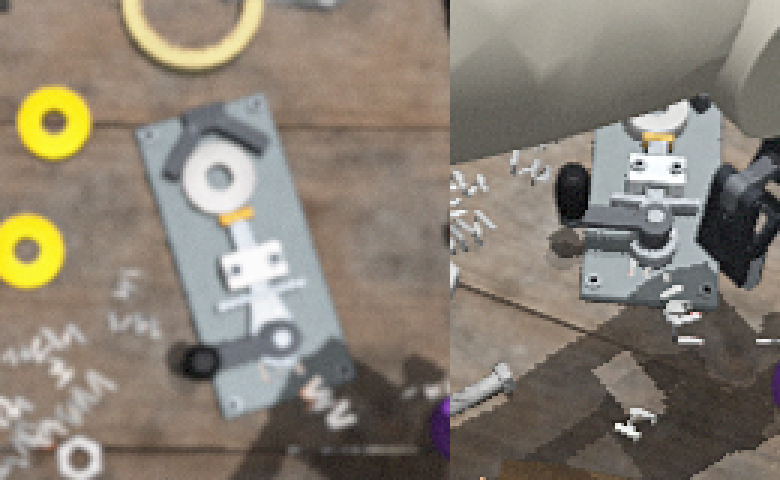

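The top view shows the crank arm parallel to the follower foot, the ring seated against both faces of the V at crop (217,177), the pad pressing on it and the gripper clear. I'll hand it in.

```bash
python3 -c "
from rig import *
print(finish_job())"
```

```text
the job is handed in; nothing more can be done
None
```

The loaded clamp's crank was turned to about 0 rad and released; the final pictures show the bearing seated in the V and the gripper clear. The empty clamp was not touched, and the job was handed in at about 8 s (no verdict returned).

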